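# Press a glued headband

### The arm

A 6-joint arm with a two-finger parallel gripper is mounted at the origin on the work surface. World frame = base frame: x ahead of the robot, y to its left, z up, the work surface at z = 0. Lengths are in m, angles in rad, forces in N, time in s.
With the tool pointing down it reaches from about 0.325 to 0.775 m from the base axis. Payload 5.5 kg.
Tool frame: the origin (TCP) lies between the finger pads; the fingertips stand 8 mm ahead of it and the grasp point (between the pads) lies 11 mm behind it (tcp_to_tips is the distance from the TCP to the fingertips, in m); z points along the fingers, y is the line along which they close (so a half turn about z gives the same grasp; the last joint's range is limited). The gripper opens to 88 mm and grips with 3 to 60 N. Pads are 20 mm wide; open, the fingers measure 115 mm over their backs; the gripper's body (75 mm by 178 mm) begins 61 mm behind the grasp point.
Start: joints at [1.19, 0.091, 1.231, -0, 1.82, -0.057], TCP at [0.191, 0.569, 0.231] pointing down, gripper open.
Joint ranges: [-2.87, 2.87], [-0.86, 2.18], [0.17, 2.46], [-1.51, 4.65], [0.06, 2.69], [-2.65, 2.65]. Speed limits (rad/s): [2.57, 2.57, 3.01, 3.14, 3.14, 3.14].

### API

Orientations are given as a unit quaternion [w, x, y, z].
In Python, from bench import * gives the robot as it stands. Calls block until the motion is done:
- move_to(position, orientation): joint-space move of the TCP to a pose.
- move_l(position, speed=0.15, orientation=None): straight line of the TCP; orientation=None keeps the orientation; speed is the mean speed in m/s.
- movej(angles): joint-space move.
- gripper_open() and close(): open the fingers fully, or close them until they stop; the grip force is fixed at half the most.
- hold(seconds).
- inverse_kinematics(position, orientation): joint angles nearest the present ones, or None.
- state(): the state.
- get_image(name): name is "scene" or "top" or "wrist"; returns a dict with "frame" (384x512x3 uint8, blue, green, red), "depth" (384x512 float32, m along the optical axis (not along the pixel's ray), 0 where there is no reading), "camera_matrix" (3x3 intrinsics, pixels), "k1" (the pictures are not rectified: a ray, as slopes to the right and down, at radius r is drawn at 1 + k1 r^2 times it, then the intrinsics apply), "view" (4x4, takes a point from world to camera coordinates). Camera axes: x right, y up, looking along -z (the intrinsics and any distortion apply to the point x, -y, -z); pixel columns grow to the right and rows downward; lengths in m; the calibration is good to about 2 mm. A picture is of the moment at which its call begins.
A pose or a line that the arm cannot do raises IKError and nothing moves.
- job_done(): hands the job in; it is judged then, once.
The state is a dict: "time": time; "joint_pos": joint angles; "dq": joint speeds; "joint_torque": joint torques, N m; "ee_pos": TCP position; "ee_rot": TCP orientation; "ft_force": force on the tool from outside, world axes, zero at the start; "moment": the same for the moment, N m; "finger_gap": finger opening in m; "finger_force": force on a finger pad.
Only numpy, scipy, OpenCV 4.12 (cv2) and the standard library are available. Lean on these libraries where they do the work, as an engineer would, in place of code of your own. Each camera call takes 0.05 s, during which the arm holds its last target. There are 200 camera calls.

### The job

Take the red headband with gold beads off the drying rail and drape it over the middle of the press's saddle, legs hanging either side; pull the press's sliding bed well out first if the pressing arm is in the way. Slide the bed fully home by its black knob, then wind the handwheel clockwise by its red handle until the pressing arm comes down onto its stop, so that the pad holds the crown of the headband. Leave the other two headbands hanging and everything else where it stands.

Things in the scene. Friction and masses are not known exactly. Their poses are not given: they have to be found in the camera images.
- band_red: Deep red, gold-beaded rigid U-shaped headband, strip 30 mm wide; padded crown 14 mm thick, thinning to 5 mm legs. Origin: middle of the crown's underside (flat for 20 mm in y). x across the strip (along the bar it hangs on), y leg to leg, z up. Inside 112 mm wide, 96 mm deep (legs end at z -96 mm); outside 126 mm; 70 g; ends alike.
- band_green: Dark green headband with white beads, same shape; stays on the rail.
- band_blue: Dark blue headband with steel beads, same shape; stays on the rail.
- rail: Wooden drying rail: level batten 270 mm long, 18 mm wide, its flat top 130 mm above the table, on two posts under its ends and a plank foot 290 x 85 mm. Origin on the table under the batten's middle; x runs along the batten. The three headbands hang on it about 80 mm apart (centre to centre), in any order.
- press: Green bench press, fixed. Origin on the table under the pressing axis; its -x is the front, where the bed slides out. Base plate 400 x 150 x 18 mm (x -240 to +160). Column at x +65 to +155, head plate on top at 251 mm. The steel pressing arm reaches over the bed, x -30 to +50, y +-18, its underside 16 mm above the pad's face.
- saddle_top (a point): Middle of the flat top of the aluminium saddle bar on the press's bed; axes as the press's, x along the bar. Bar 80 mm long (x -45 to +35), flat top 16 mm wide, flanks falling 26 degrees to 56 mm overall; top 130 mm above the table. A headband is well placed with its origin here, its x along the bar, either way round.
- bed (a joint): Travel of the sliding bed, m: 0 fully home (saddle under the pad, against its end stop), 0.12 right out to the front (press's -x). Slides with about 1.5 N of friction and stays where left. The saddle is clear of the pressing arm for a gripper from above at 0.10 or more.
- bed_knob (a point): Middle of the black round pull knob at the front of the bed, 24 mm diameter, 30 mm high, axis upright on a thin stem, top 140 mm above the table. 100 mm in front (press's -x) of the saddle's middle; moves with the bed. The saddle bar ends 55 mm behind it.
- wheel (a joint): Angle of the handwheel, rad: 0 arm fully raised, grows as the wheel is wound clockwise seen from above, 14.137 (2.25 turns) when the arm is down on its stop, which is then felt as a hard stop. Geared to the arm at 20 mm a turn; friction about 1 N at the handle; it stays where left.
- wheel_hub (a point): Centre of the top of the handwheel's hub, on its upright axis, 281 mm above the table, 90 mm behind (press's +x) the pressing axis. Wheel rim 150 mm over all, rim 264 to 278 mm above the table.
- crank_grip (a point): Middle of the red upright handle on the wheel's rim: 22 mm diameter, 50 mm high (281 to 331 mm above the table), 60 mm from the wheel's axis. It spins freely on its own pin, so the gripper need not turn as it goes round.
- ram (a joint): Lowering of the pressing arm, m: 0 fully raised, 0.045 on its stop (a lug on the arm's slide meets the red collar of a post beside the column).
- pad: White spring-loaded pad under the pressing arm, 36 x 30 mm; origin at the middle of its face (underside). With the arm on its stop and a headband beneath it is pushed up 3 mm and presses with about 9 N.
- glue: White glue bottle, 48 mm diameter, 155 mm tall, origin at its foot; leave alone.
- jar: Amber jar with brass lid, 60 mm diameter, 70 mm tall, origin at its foot; leave alone.
- spool: Gold thread spool, 56 mm diameter, 75 mm tall, origin at its foot; leave alone.
- case: Orange tool case with a clear waist, 180 (x) x 58 x 40 mm, origin at its underside; leave alone.
- hoop: Wooden embroidery hoop lying flat, 156 mm across, 12 mm high; leave alone.
- tray: Dark wooden bead tray, 100 (x) x 150 x 30 mm, origin at its underside; leave alone.
There are look-alikes about, which are no part of the job. What is shaped like the band_red but pink is not meant.

How it is judged:
On the way, in this order (a step that is already met when the one before it is completed fails the run):
1. the red headband hangs over the middle of the saddle, let go, with the bed still out (x of band_red in the frame of saddle_top between -0.012 and 0.012 m and y of band_red in the frame of saddle_top between -0.008 and 0.008 m and z of band_red in the frame of saddle_top between -0.005 and 0.005 m and angle between the x axis of band_red and the x axis of saddle_top, either way round below 0.15 rad and angle between band_red's own z axis and vertical below 0.15 rad and value of joint bed above 0.05 m and contact force between the fingers and band_red below 0.1 N), for 0.2 s.
2. the bed is fully home with the headband on its saddle (x of band_red in the frame of saddle_top between -0.012 and 0.012 m and y of band_red in the frame of saddle_top between -0.008 and 0.008 m and z of band_red in the frame of saddle_top between -0.005 and 0.005 m and angle between the x axis of band_red and the x axis of saddle_top, either way round below 0.15 rad and angle between band_red's own z axis and vertical below 0.15 rad and value of joint bed below 0.004 m), for 0.2 s.
3. the arm is down on its stop and the pad presses the headband (all of step 2 and value of joint ram above 0.0443 m and contact force between pad and band_red above 4 N), for 0.2 s.
At the end, for the whole second after the job is handed in: Red headband at rest on the saddle's middle (12 mm along, 8 mm across, 5 mm in height, 0.15 rad); bed within 4 mm of home; arm within 0.7 mm of its stop; pad pressing the headband with over 4 N; other headbands within 30 mm, other things within 40 mm of where they began (all of step 3 and linear speed of band_red below 0.02 m/s); the robot touches nothing.
It fails at once if the green or blue headband is knocked along or off the rail (distance of any of band_green, band_blue from where it was at the start of the episode above 0.03 m).
It fails at once if the glue bottle, jar or spool is knocked (distance of any of glue, jar, spool from where it was at the start of the episode above 0.04 m).
It fails at once if the tool case, hoop or bead tray is shoved (distance of any of case, hoop, tray from where it was at the start of the episode above 0.04 m).
It also fails if it takes over 72 s, if anything falls off the work surface, if the arm or the gripper's body presses on something with over 40 N, if the wrist force passes 120 N, or if a joint passes its speed limit or range.

## Working session

There is one attempt and no reset: what is moved stays moved. The work goes in short steps, each a Python script; the robot and the scene stay as the last script left them, time stands still between calls to the robot, and variables do not carry over. Pictures are saved under pics/ and viewed, at most 10 in all, crops included, and the job is handed in when it is done.

```bash
mkdir -p pics; ls; cat > h.py <<'E'
from bench import *
import numpy as np, cv2
def rays(im,uv):
    K=np.array(im["camera_matrix"],float);k=im["k1"]
    uv=np.asarray(uv,float).reshape(-1,2)
    d=cv2.undistortPoints(uv.reshape(-1,1,2),K,np.array([k,0,0,0,0.])).reshape(-1,2)
    V=np.array(im["view"]);R=V[:3,:3];t=V[:3,3]
    return -R.T@t,(np.c_[d[:,0],-d[:,1],-np.ones(len(d))])@R
def plane(im,uv,z):
    o,d=rays(im,uv);return o+d*((z-o[2])/d[:,2])[:,None]
def cloud(im):
    D=im["depth"];v,u=np.mgrid[:D.shape[0],:D.shape[1]]
    o,d=rays(im,np.c_[u.ravel(),v.ravel()])
    return (o+d*D.reshape(-1,1)).reshape(D.shape+(3,))
def project(im,P):
    V=np.array(im["view"]);p=np.asarray(P).reshape(-1,3)@V[:3,:3].T+V[:3,3]
    s=np.c_[p[:,0]/-p[:,2],-p[:,1]/-p[:,2]];s=s*(1+im["k1"]*(s**2).sum(1))[:,None]
    K=np.array(im["camera_matrix"]);return s*[K[0,0],K[1,1]]+K[:2,2]
E
python3 - <<'E'
from h import *
for n in("scene","top"):
    im=get_image(n);np.save(f"{n}0.npy",im,allow_pickle=True)
    cv2.imwrite(f"pics/{n}0.png",cv2.resize(im["frame"],(800,600),interpolation=cv2.INTER_CUBIC))
    o,d=rays(im,[[256,192]]);print(n,o,d,im["k1"],im["camera_matrix"],(im["depth"]>0).mean())
print(state())
E
```

```text
pics
scene [ 0.96008938 -0.53885823  1.17609475] [[-0.39984239  0.32315535 -0.85788599]] -0.13162679016358803 [[391.41355843   0.         258.03328154]
 [  0.         391.41355843 185.8773268 ]
 [  0.           0.           1.        ]] 0.9960428873697916
top [ 0.24932714 -0.11562371  1.52216874] [[ 0.18190573 -0.02402975 -0.98307476]] -0.024137192259821465 [[394.40499793   0.         252.85854901]
 [  0.         394.40499793 194.48392466]
 [  0.           0.           1.        ]] 0.99627685546875
{'time': 0.1, 'joint_pos': array([ 1.19030685e+00,  9.17879273e-02,  1.23175064e+00, -2.59110547e-05,
        1.81976840e+00, -5.66558137e-02]), 'dq': array([ 0.00066515,  0.00054087, -0.0019655 , -0.00027815, -0.00178566,
       -0.00038387]), 'joint_torque': array([ 2.46569791e-03, -4.47858953e+01, -4.07571495e+01,  7.00309966e-02,
        2.83217384e-02, -1.15116463e-04]), 'ee_pos': array([0.1908179 , 0.56859672, 0.22962568]), 'ee_rot': array([-1.73602481e-04,  1.61213342e-01,  9.86919208e-01, -8.39484843e-04]), 'ft_force': array([-0.04060103, -0.17020579,  0.02566092]), 'moment': array([ 0.01077797,  0.01422709, -0.00848896]), 'finger_force': 0.0, 'finger_gap': 0.08776143340653488}
```

View pics/scene0.png

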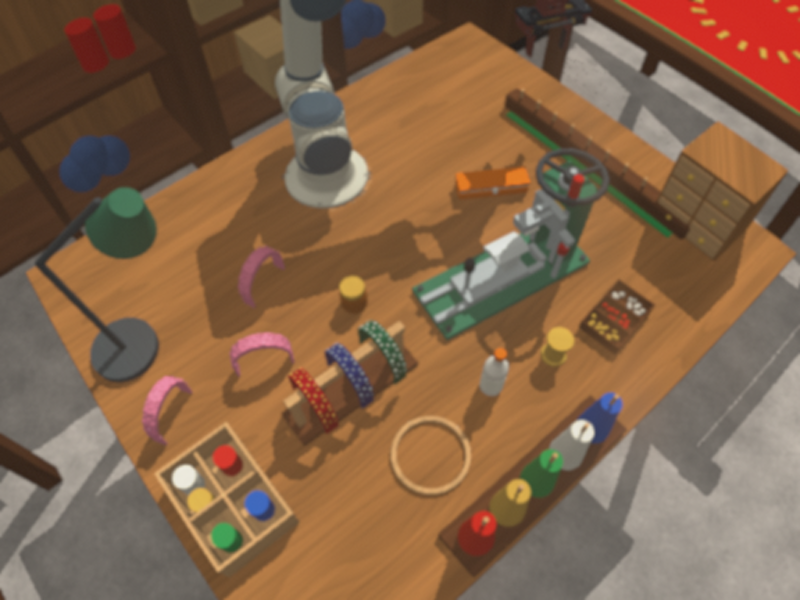

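View pics/top0.png

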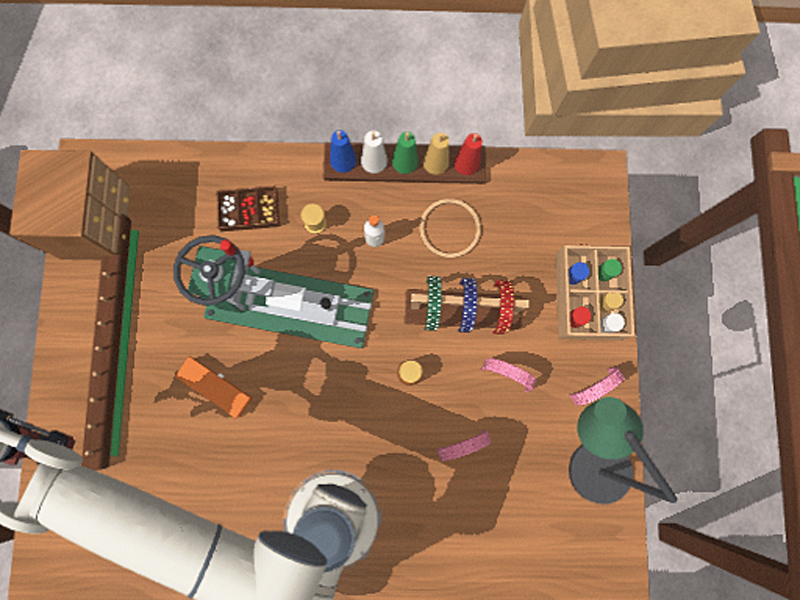

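The scene picture shows the rail at (350,375) with three hanging bands: red/gold (312,400), blue (350,373) and green (383,350). The press is at (505,265), with its knob at (468,265) and its red crank at (577,187). In the top view the red band is at (506,306), the knob at (325,303), the wheel at (208,268) and the crank at (226,245).

The candidates for band_red, in scene pixels, are the red/gold band at (312,400) and the pink U's at (262,275), (262,350) and (165,405). Only the first is deep red with gold beads and on the rail. I'll confirm it in a crop.

```bash
python3 - <<'E'
from h import *
T=np.load("top0.npy",allow_pickle=True).item();S=np.load("scene0.npy",allow_pickle=True).item()
s=S["frame"][215:295,150:270];t=T["frame"][165:225,250:345]
cv2.imwrite("pics/crop1.png",np.vstack([cv2.resize(s,(760,500)) [:300*2-200], ]))
cv2.imwrite("pics/crop2.png",cv2.resize(T["frame"][140:235,105:245],(800,543),interpolation=cv2.INTER_CUBIC))
for n,im in(("top",T),("scene",S)):
    C=cloud(im);hsv=cv2.cvtColor(im["frame"],cv2.COLOR_BGR2HSV)
    H,Sa,Vv=cv2.split(hsv);X,Y,Z=C[...,0],C[...,1],C[...,2]
    def rep(name,m,zr):
        m=m&(Z>zr[0])&(Z<zr[1])&(X>0)&(X<1)&(abs(Y)<.6)
        k,l,st,c=cv2.connectedComponentsWithStats(m.astype(np.uint8))
        for i in range(1,k):
            if st[i,4]>=12:
                P=C[l==i];print(n,name,st[i,4],c[i].round(),"mean",P.mean(0).round(4),"min",P.min(0).round(3),"max",P.max(0).round(3))
    red=((H<8)|(H>172))&(Sa>150)
    rep("red",red&(Vv>60),(.05,.36)); 
    rep("black",(Vv<60),(.11,.16))
    rep("bands_top",np.ones_like(red),(.134,.16))
    rep("grey",(Sa<60)&(Vv>120),(.12,.14))
    rep("wheel",(Vv<110),(.255,.30))
    rep("greenbase",(H>60)&(H<95)&(Sa>70),(.008,.026))
E
```

```text
top red 253 [300.  98.] mean [ 0.8788 -0.3141  0.1116] min [ 0.862 -0.344  0.051] max [ 0.91  -0.286  0.16 ]
top red 64 [146. 158.] mean [0.5742 0.2033 0.3195] min [0.567 0.194 0.276] max [0.596 0.23  0.337]
top red 233 [323. 195.] mean [ 0.5006 -0.3909  0.1278] min [ 0.444 -0.421  0.051] max [ 0.566 -0.375  0.153]
top red 101 [370. 202.] mean [ 0.4884 -0.5828  0.0671] min [ 0.467 -0.599  0.051] max [ 0.511 -0.566  0.076]
top black 34 [208. 194.] mean [0.4963 0.0213 0.1371] min [0.486 0.012 0.116] max [0.505 0.032 0.145]
top black 16 [220. 313.] mean [ 0.0885 -0.0331  0.1471] min [ 0.08  -0.054  0.132] max [ 0.098 -0.01   0.158]
top bands_top 106 [217.  89.] mean [0.8889 0.0014 0.1486] min [ 0.872 -0.018  0.134] max [0.915 0.02  0.158]
top bands_top 104 [238.  90.] mean [ 0.8885 -0.0781  0.1485] min [ 0.869 -0.1    0.135] max [ 0.914 -0.059  0.158]
top bands_top 104 [260.  90.] mean [ 0.8892 -0.1576  0.1488] min [ 0.87  -0.178  0.136] max [ 0.915 -0.137  0.157]
top bands_top 104 [281.  91.] mean [ 0.889  -0.2372  0.1484] min [ 0.871 -0.257  0.135] max [ 0.912 -0.216  0.157]
top bands
[... 5213 characters left out ...]
508 0.258] max [0.188 0.527 0.287]
scene wheel 710 [366. 113.] mean [0.5429 0.2459 0.2753] min [0.468 0.176 0.255] max [0.611 0.327 0.3  ]
scene greenbase 86 [367. 167.] mean [0.5998 0.2722 0.0166] min [0.581 0.237 0.009] max [0.615 0.307 0.023]
scene greenbase 21 [308. 164.] mean [0.4525 0.1138 0.0183] min [0.446 0.098 0.013] max [0.461 0.129 0.023]
scene greenbase 135 [281. 179.] mean [ 0.4367 -0.0019  0.0185] min [ 0.422 -0.064  0.012] max [0.451 0.063 0.025]
scene greenbase 119 [281. 195.] mean [ 0.4844 -0.0427  0.018 ] min [ 0.468 -0.073  0.012] max [ 0.501 -0.01   0.024]
scene greenbase 126 [295. 206.] mean [ 0.549  -0.0365  0.0181] min [ 0.529 -0.081  0.012] max [ 0.565 -0.007  0.024]
```

View pics/crop1.png

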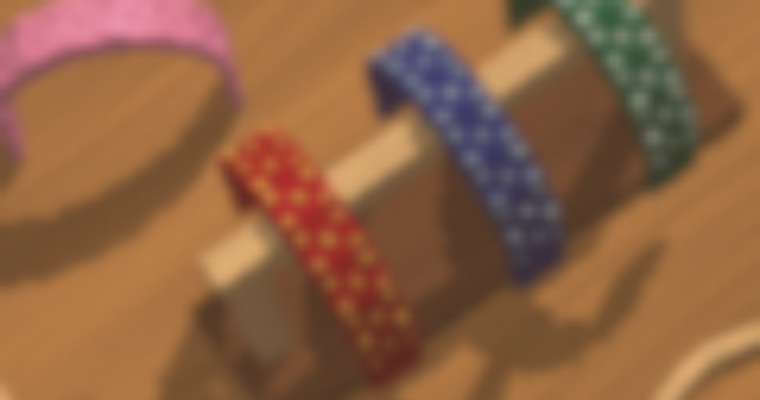

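View pics/crop2.png

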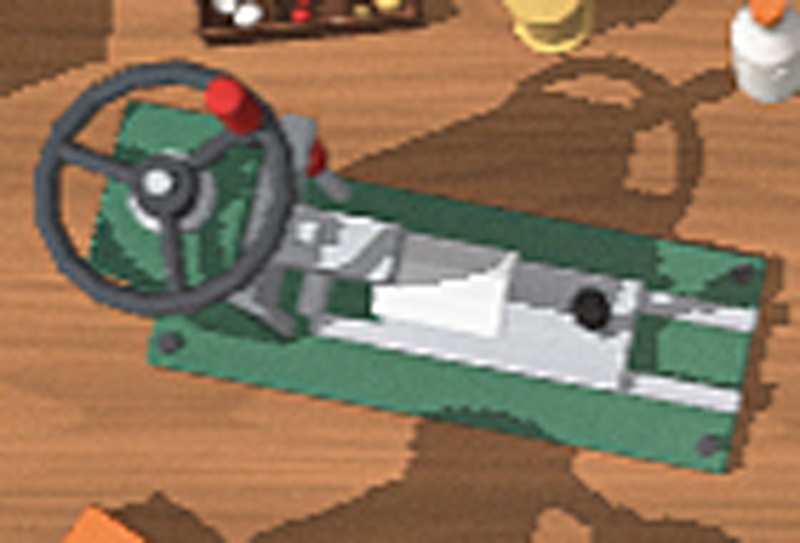

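The crops confirm it: the red band with gold beads at (310,250) in crop1 hangs on the rail, next to blue and green, and the pink U lies off the rail. In crop2 the bed is partly out (about 0.04 m), the knob is at (590,308), the hub at (160,182) and the crank at (235,105). Next I'll measure the press frame.

```bash
cat >> h.py <<'E'
def quat(phi):  # tool down, closing line at angle phi
    a=np.array([-np.sin(phi)+0,np.cos(phi)]) # tool x
    return np.array([0,np.cos((phi-np.pi/2)/2+np.pi/4+np.pi/4) if 0 else -np.sin((phi-np.pi/2)/2+0) ,np.cos((phi-np.pi/2)/2),0])
def press_from_plate(im):
    C=cloud(im);hsv=cv2.cvtColor(im["frame"],cv2.COLOR_BGR2HSV);H,S,V=cv2.split(hsv)
    m=(H>60)&(H<95)&(S>70)&(C[...,2]>.010)&(C[...,2]<.024)&(C[...,0]>.38)&(C[...,0]<.66)&(C[...,1]>-.11)&(C[...,1]<.36)
    m=cv2.morphologyEx(m.astype(np.uint8),cv2.MORPH_OPEN,np.ones((2,2)))
    v,u=np.nonzero(m);P=plane(im,np.c_[u,v],.018)[:,:2].astype(np.float32)
    return cv2.minAreaRect(P)
E
python3 - <<'E'
from h import *
from scipy.spatial.transform import Rotation as R
for p in(0,.3,1.25,2,-1):
    q=quat(p);M=R.from_quat(np.r_[q[1:],q[0]]).as_matrix();assert np.allclose(M[:,1],[np.cos(p),np.sin(p),0],atol=1e-6) and M[2,2]<-.99,(p,M)
for n in("top","scene"):
    im=np.load(n+"0.npy",allow_pickle=True).item();C=cloud(im)
    r=press_from_plate(im);print(n,r, cv2.boxPoints(r).round(4).tolist())
    X,Y,Z=np.moveaxis(C,2,0);f=im["frame"];hsv=cv2.cvtColor(f,cv2.COLOR_BGR2HSV)
    # wheel rim circle
    m=(Z>.262)&(Z<.284)&(abs(X-.537)<.1)&(abs(Y-.25)<.1);P=C[m]
    hull=cv2.convexHull(P[:,:2].astype(np.float32))[:,0].astype(float)
    A=np.c_[2*hull,np.ones(len(hull))];s=np.linalg.lstsq(A,(hull**2).sum(1),rcond=None)[0]
    print("rim",s[:2],np.sqrt(s[2]+s[0]**2+s[1]**2))
    red=((hsv[...,0]<8)|(hsv[...,0]>172))&(hsv[...,1]>150)&(Z>.32)&(Z<.345)&(X<.7);print("crank top",C[red].mean(0),red.sum(),Z[red].max())
    k=(hsv[...,2]<90)&(Z>.130)&(Z<.15)&(abs(X-.5)<.04)&(abs(Y-.02)<.04);v,u=np.nonzero(k);print("knob",k.sum(),plane(im,[[u.mean(),v.mean()]],.138),C[k].min(0),C[k].max(0))
    a=(Z>.19)&(Z<.25)&(abs(X-.52)<.05)&(Y>.08)&(Y<.2);print("arm",a.sum(),C[a].min(0),C[a].max(0),np.percentile(Z[a],[10,50,90]))
    s_=(Z>.12)&(Z<.136)&(abs(X-.51)<.06)&(Y>.035)&(Y<.17);print("saddle",cv2.minAreaRect(C[s_&(Z>.127)][:,:2].astype(np.float32)))
E
```

```text
top ((0.5113527178764343, 0.11956214904785156), (0.3960804343223572, 0.14810629189014435), 80.0266342163086) [[0.4041000008583069, -0.06270000338554382], [0.550000011920929, -0.08829999715089798], [0.6186000108718872, 0.301800012588501], [0.47269999980926514, 0.32739999890327454]]
rim [0.53815549 0.25035714] 0.07408653289922937
crank top [0.57566226 0.20387386 0.33008051] 40 0.33684930400445
knob 33 [[0.49792555 0.0229354  0.138     ]] [0.48788512 0.01436199 0.13480463] [0.51003911 0.03198228 0.14500873]
arm 198 [0.50072644 0.13300894 0.19052697] [0.54427428 0.1995917  0.22183931] [0.19559583 0.19948391 0.20514239]
saddle ((0.5136731266975403, 0.11654285341501236), (0.07955098897218704, 0.04507438465952873), 80.37985229492188)
scene ((0.5233669281005859, 0.11819878220558167), (0.38832002878189087, 0.1413843035697937), 80.27127838134766) [[0.42089998722076416, -0.06120000034570694], [0.5601999759674072, -0.08510000258684158], [0.6258999705314636, 0.29760000109672546], [0.48649999499320984, 0.3215000033378601]]
rim [0.53897391 0.24898787] 0.07340834667953516
crank top [0.57845569 0.20212444 0.32836124] 36 0.33333861906751505
knob 40 [[0.49935538 0.01783089 0.138     ]] [0.48890687 0.00752558 0.13010494] [0.50892583 0.03191588 0.14337317]
arm 233 [0.50273661 0.1279728  0.19002387] [0.56895366 0.19977329 0.24706791] [0.19461603 0.1980747  0.21150513]
saddle ((0.5171425938606262, 0.11083127558231354), (0.07980671525001526, 0.03933877497911453), 74.58351135253906)
```

```bash
cat >> h.py <<'E'
PSI=np.deg2rad(80.1);U=np.array([np.cos(PSI),np.sin(PSI)]);W=np.array([-U[1],U[0]])
HUB=np.array([.5385,.2497]);PO=HUB-.09*U
def best(p,phi):
    c=[]
    for k in(-1,0,1):
        q=quat(phi+k*np.pi);j=inverse_kinematics(p,q)
        if j is not None:c.append((abs(j[5]),k,q))
    return min(c,key=lambda t:t[0])[2]
E
python3 - <<'E'
from h import *
s=state();p=s["ee_pos"];
move_l([p[0]+.06,p[1]-.06,.42],speed=.3)
q=best([.50,.03,.36],PSI+np.pi/2);move_to([.47,.02,.36],q)
im=get_image("wrist");np.save("wrist1.npy",im,allow_pickle=True);cv2.imwrite("pics/w1.png",im["frame"])
print(state()["time"],state()["ee_pos"],rays(im,[[256,192]]),state()["joint_pos"])
E
```

```text
2.9417 [0.47009019 0.02078673 0.36009112] (array([0.48451915, 0.10293102, 0.5138671 ]), array([[-0.06407498, -0.30538026, -0.95015967]])) [-2.82695616e-02 -1.85949128e-01  1.26542311e+00  2.18946461e-04
  2.06197423e+00  1.42931640e-01]
```

View pics/w1.png

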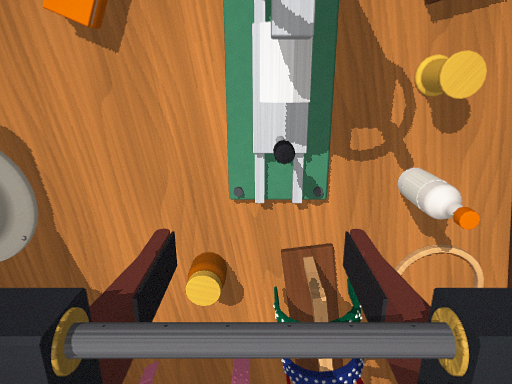

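The wrist view shows the knob at (284,152), the saddle at (285,60) and the plate's front edge at about row 197. I'll refine the knob and saddle positions here, then pull the bed.

```bash
python3 - <<'E'
from h import *
im=np.load("wrist1.npy",allow_pickle=True).item();C=cloud(im);X,Y,Z=np.moveaxis(C,2,0)
V=cv2.cvtColor(im["frame"],cv2.COLOR_BGR2HSV)[...,2]
k=(V<70)&(Z>.125)&(Z<.15)&(abs(X-.5)<.04)&(abs(Y-.02)<.04);v,u=np.nonzero(k)
K=plane(im,[[(u.min()+u.max())/2,(v.min()+v.max())/2]],.14)[0];print("knob",K,C[k].min(0),C[k].max(0),"press-frame",(K[:2]-PO)@U,(K[:2]-PO)@W)
s=(Z>.127)&(Z<.134)&(abs(X-.51)<.06)&(Y>.04)&(Y<.2);P=C[s][:,:2]-PO;print("flat top along",(P@U).min(),(P@U).max(),"across",np.percentile(P@W,[2,50,98]),s.sum())
s=(Z>.08)&(Z<.134)&(abs(X-.51)<.06)&(Y>.05)&(Y<.10);P=C[s][:,:2]-PO;print("across all",np.percentile(P@W,[1,50,99]))
print(press_from_plate(im))
a=(Z>.15)&(Z<.26)&(Y>.05)&(Y<.25)&(abs(X-.52)<.06);print("arm",a.sum(),((C[a][:,:2]-PO)@U).min(),C[a].max(0))
E
```

```text
knob [0.49760699 0.02262053 0.14      ] [0.48633439 0.01025702 0.12503245] [0.50887811 0.03230907 0.14198619] press-frame -0.14072880125797815 0.001242518810565023
flat top along -0.08756556556116254 -0.025353919735520057 across [-0.01300893  0.00096989  0.01450704] 1617
across all [-0.02641211 -0.00116579  0.02780877]
((0.5056694746017456, 0.06002308428287506), (0.2705570459365845, 0.14770296216011047), 80.25199890136719)
arm 1723 -0.02982806774663593 [0.53860573 0.16315189 0.20117566]
```

```bash
python3 - <<'E'
from h import *
q=best([.50,.03,.2],PSI+np.pi/2)
k=PO-.1417*U
move_to([*k,.20],q); move_l([*k,.121],speed=.12); close()
s=state();print("gap",s["finger_gap"],s["ft_force"],s["time"])
for d in (.09,.11,.117):
    move_l([*(PO-(.1+d)*U),.121],speed=.07);s=state();print(d,s["ft_force"].round(2),s["finger_gap"],(s["ee_pos"][:2]-PO)@U)
hold(.1);gripper_open();move_l([*(PO-.217*U),.30],speed=.3)
# rail view
move_to([.50,-.16,.36],best([.50,-.16,.36],np.pi/2))
im=get_image("wrist");np.save("wrist2.npy",im,allow_pickle=True);cv2.imwrite("pics/w2.png",im["frame"])
im=get_image("top");np.save("top1.npy",im,allow_pickle=True)
print(state()["time"])
E
```

```text
gap 0.023740117465974292 [-2.61917652  0.09190749  0.61045126] 5.45
0.09 [-4.38 -0.16  2.82] 0.023570154503666355 -0.19157854376123915
0.11 [-4.72 -0.11  2.15] 0.02345351943724692 -0.21157845207420292
0.117 [-5.64 -1.21  1.97] 0.023453866775458035 -0.21846732901425275
10.1167
```

View pics/w2.png

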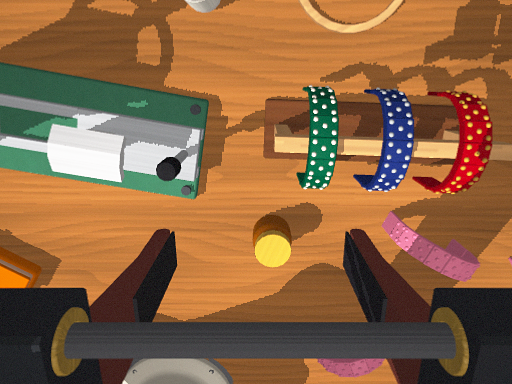

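The bed is now out: the saddle is at (87,152) and the knob at (168,168). On the rail, green is at (320,138), blue at (395,140) and red at (468,142), the last one. I'll take positions from here.

```bash
python3 - <<'E'
from h import *
w=np.load("wrist2.npy",allow_pickle=True).item();t=np.load("top1.npy",allow_pickle=True).item();s=np.load("scene0.npy",allow_pickle=True).item()
for n,im in(("wrist",w),("top",t),("scene",s)):
    C=cloud(im);X,Y,Z=np.moveaxis(C,2,0);H,S,V=cv2.split(cv2.cvtColor(im["frame"],cv2.COLOR_BGR2HSV))
    box=(abs(X-.51)<.08)&(Y<-.18)&(Y>-.44)
    m=box&(Z>.130)&(Z<.16)
    k,l,st,c=cv2.connectedComponentsWithStats(m.astype(np.uint8))
    for i in range(1,k):
        if st[i,4]>60:
            P=C[l==i];lo,hi=P.min(0),P.max(0);r=cv2.minAreaRect(P[:,:2].astype(np.float32))
            print(n,st[i,4],"rect",np.round(r[0],4),np.round(r[1],3),round(r[2],1),"x range",lo[0].round(4),hi[0].round(4),"zmax",hi[2].round(4))
    b=box&(H>8)&(H<25)&(S>60)&(V>140)&(abs(Z-.13)<.006);P=C[b][:,:2];print(n,"batten",b.sum(),P.mean(0).round(4),np.polyfit(P[:,1],P[:,0],1).round(4),end=" ")
    if b.sum():print("x at -.393",np.polyval(np.polyfit(P[:,1],P[:,0],1),-.393).round(4))
    if n!="scene":
        m=(Z>.127)&(Z<.134)&(abs(X-.5)<.06)&(Y>-.02)&(Y<.12);P=C[m][:,:2]-PO;print("saddle along",np.percentile(P@U,[0.5,99.5]).round(4),"across",np.percentile(P@W,[3,50,97]).round(4),m.sum())
        k=(V<70)&(Z>.125)&(Z<.15)&(abs(X-.49)<.05)&(abs(Y+.05)<.04);v,u=np.nonzero(k)
        if len(u):
            K=plane(im,[[(u.min()+u.max())/2,(v.min()+v.max())/2]],.14)[0,:2]-PO;print("knob",K@U,K@W)
E
```

```text
wrist 2003 rect [ 0.5126 -0.229 ] [0.067 0.074] 48.8 x range 0.4737 0.5515 zmax 0.147
wrist 2241 rect [ 0.5093 -0.3067] [0.082 0.074] 39.5 x range 0.4703 0.5486 zmax 0.1466
wrist 2260 rect [ 0.5068 -0.3948] [0.062 0.077] 56.3 x range 0.468 0.5455 zmax 0.1472
wrist 63 rect [ 0.5057 -0.4316] [0.012 0.015] 46.3 x range 0.4977 0.5136 zmax 0.1318
wrist batten 2335 [ 0.5106 -0.3077] [0.0272 0.519 ] x at -.393 0.5083
saddle along [-0.1647 -0.0849] across [-0.0128 -0.0001  0.014 ] 1711
knob -0.22117707538254874 -0.0021787566955336762
top 415 rect [ 0.5078 -0.3637] [0.148 0.085] 86.7 x range 0.4637 0.5503 zmax 0.1543
top 76 rect [ 0.5042 -0.2484] [0.038 0.075] 35.8 x range 0.4717 0.5205 zmax 0.1511
top batten 197 [ 0.5099 -0.3181] [0.0355 0.5212] x at -.393 0.5072
saddle along [-0.1605 -0.0816] across [-0.0188  0.0009  0.0212] 143
knob -0.22396227551751832 0.002735542440146244
scene 248 rect [ 0.5166 -0.219 ] [0.054 0.076] 81.9 x range 0.4766 0.5524 zmax 0.1488
scene 299 rect [ 0.5185 -0.3044] [0.076 0.077] 56.7 x range 0.4723 0.5523 zmax 0.1506
scene 271 rect [ 0.5101 -0.3828] [0.074 0.059] 1.1 x range 0.4732 0.5472 zmax 0.1498
scene batten 315 [ 0.5115 -0.3186] [0.0192 0.5176] x at -.393 0.5101
```

```bash
python3 - <<'E'
from h import *
b=np.array([.508,-.394]);pr=np.arctan2(1,.027)-np.pi;q=quat(pr);zg=.1415
move_to([*b,.26],q);move_l([*b,.165],speed=.2);move_l([*b,zg],speed=.06);s=state();print("pre",s["ft_force"].round(2),s["ee_pos"])
close();s=state();print("gap",s["finger_gap"],s["finger_force"],s["ft_force"].round(2))
move_l([*b,.19],speed=.08);s=state();print("lift",s["finger_gap"],s["ft_force"].round(2))
move_l([*b,.30],speed=.2)
t=PO-(.1185+.004)*U
qp=quat(PSI-np.pi);move_l([*t,.30],speed=.25,orientation=qp)
im=get_image("wrist");np.save("wrist3.npy",im,allow_pickle=True)
sc=get_image("scene");np.save("scene3.npy",sc,allow_pickle=True)
f=sc["frame"];c=project(sc,[[*t,.25]])[0].astype(int);cr=f[max(c[1]-75,0):c[1]+75,c[0]-100:c[0]+100]
cv2.imwrite("pics/s3.png",np.hstack([cv2.resize(im["frame"],(400,300)),cv2.resize(cr,(400,300))]))
s=state();print(s["finger_gap"],s["time"],s["ee_pos"]-np.r_[t,.3])
E
```

```text
pre [ 0.39 -0.49  0.33] [ 0.50780987 -0.39391687  0.140997  ]
gap 0.03030498899075347 29.999712109565735 [0.2  0.09 0.27]
lift 0.029745796351903702 [-0.5   0.23 -1.21]
0.029477449536063512 16.6583 [ 4.10340376e-05 -7.48295557e-04 -7.48135877e-05]
```

View pics/s3.png

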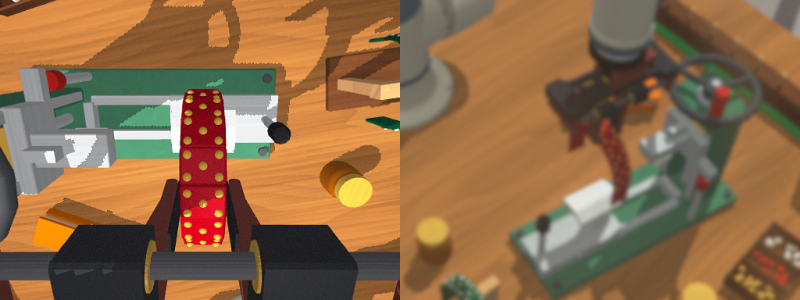

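The band is held square, with its crown at (200,230) in the left half and its legs hanging over the saddle. I'll lower it with the force watched.

```bash
python3 - <<'E'
from h import *
t=PO-(.1185+.004)*U
f0=state()["ft_force"]
for z,v in((.20,.2),(.165,.1),(.150,.06),(.146,.04),(.1435,.03),(.142,.03)):
    move_l([*t,z],speed=v);s=state();d=s["ft_force"]-f0;print(z,d.round(2),s["finger_gap"].round(4))
    if np.linalg.norm(d)>6:print("stop");break
gripper_open();hold(.2);move_l([*t,.17],speed=.08);move_l([*t,.30],speed=.25)
p=PO-.2185*U
move_to([*p,.30],best([*p,.30],PSI+np.pi/2))
im=get_image("wrist");np.save("wrist4.npy",im,allow_pickle=True)
sc=get_image("scene");np.save("scene4.npy",sc,allow_pickle=True)
f=sc["frame"];c=project(sc,[[*t,.13]])[0].astype(int);cr=f[max(c[1]-75,0):c[1]+75,c[0]-100:c[0]+100]
cv2.imwrite("pics/s4.png",np.hstack([cv2.resize(im["frame"],(400,300)),cv2.resize(cr,(400,300))]))
print(state()["time"])
for n,im in(("w",im),("s",sc)):
    C=cloud(im);X,Y,Z=np.moveaxis(C,2,0);H,S,V=cv2.split(cv2.cvtColor(im["frame"],cv2.COLOR_BGR2HSV))
    m=(Z>.125)&(Z<.16)&((H<12)|(H>170))&(S>120)&(Y>-.02)&(Y<.10)&(abs(X-.5)<.1)
    P=np.c_[(C[m][:,:2]-PO)@U,(C[m][:,:2]-PO)@W]
    if len(P):print(n,len(P),cv2.minAreaRect(P.astype(np.float32)),C[m].max(0),"along",np.percentile(P[:,0],[1,50,99]).round(4),"across",np.percentile(P[:,1],[1,99]).round(4))
    m=(Z>.127)&(Z<.133)&(S<70)&(abs(X-.5)<.06)&(Y>-.02)&(Y<.12);P=C[m][:,:2]-PO;print("saddle along",np.percentile(P@U,[0.5,99.5]).round(4),"across",np.percentile(P@W,[3,97]).round(4))
E
```

```text
Traceback (most recent call last):
AttributeError: 'float' object has no attribute 'round'
```

```bash
python3 - <<'E'
from h import *
t=PO-(.1185+.004)*U
f0=state()["ft_force"]
for z,v in((.165,.1),(.150,.06),(.146,.04),(.1435,.03),(.142,.03)):
    move_l([*t,z],speed=v);s=state();d=s["ft_force"]-f0;print(z,d.round(2),s["finger_gap"])
    if np.linalg.norm(d)>6:print("stop");break
gripper_open();hold(.2);move_l([*t,.17],speed=.08);move_l([*t,.30],speed=.25)
p=PO-.2185*U
move_to([*p,.30],best([*p,.30],PSI+np.pi/2))
im=get_image("wrist");np.save("wrist4.npy",im,allow_pickle=True)
sc=get_image("scene");np.save("scene4.npy",sc,allow_pickle=True)
f=sc["frame"];c=project(sc,[[*t,.13]])[0].astype(int);cr=f[max(c[1]-75,0):c[1]+75,c[0]-100:c[0]+100]
cv2.imwrite("pics/s4.png",np.hstack([cv2.resize(im["frame"],(400,300)),cv2.resize(cr,(400,300))]))
print(state()["time"])
for n,im in(("w",im),("s",sc)):
    C=cloud(im);X,Y,Z=np.moveaxis(C,2,0);H,S,V=cv2.split(cv2.cvtColor(im["frame"],cv2.COLOR_BGR2HSV))
    m=(Z>.125)&(Z<.16)&((H<12)|(H>170))&(S>120)&(Y>-.02)&(Y<.10)&(abs(X-.5)<.1)
    P=np.c_[(C[m][:,:2]-PO)@U,(C[m][:,:2]-PO)@W]
    if len(P):print(n,len(P),cv2.minAreaRect(P.astype(np.float32)),C[m].max(0),"along",np.percentile(P[:,0],[1,50,99]),"across",np.percentile(P[:,1],[1,99]))
    m=(Z>.127)&(Z<.133)&(S<70)&(abs(X-.5)<.06)&(Y>-.02)&(Y<.12);P=C[m][:,:2]-PO;print("saddle along",np.percentile(P@U,[0.5,99.5]),"across",np.percentile(P@W,[3,97]))
E
```

```text
0.165 [ 0.05 -0.09  0.31] 0.02981088300960344
0.15 [-0.18  0.69  0.07] 0.02953081199375325
0.146 [ 0.12  0.9  -0.24] 0.029313731714829788
0.1435 [ 0.58  0.48 -0.2 ] 0.029611656859693736
0.142 [ 1.35  0.23 -0.5 ] 0.029869546624987368
22.9833
w 2821 ((-0.12278500199317932, 0.0016469508409500122), (0.031014153733849525, 0.08819524198770523), 0.021710673347115517) [0.54473135 0.06070875 0.14608987] along [-0.13736825 -0.12304724 -0.10890059] across [-0.04005382  0.04242731]
saddle along [-0.16378829 -0.08481913] across [-0.01281202  0.01384144]
s 187 ((-0.12478280812501907, 0.001248277723789215), (0.09024642407894135, 0.029863176867365837), 89.37342071533203) [0.54465015 0.05754742 0.14859838] along [-0.13935959 -0.12651907 -0.11186321] across [-0.04171906  0.04422525]
saddle along [-0.16569876 -0.08481637] across [-0.01841351  0.01734739]
```

View pics/s4.png

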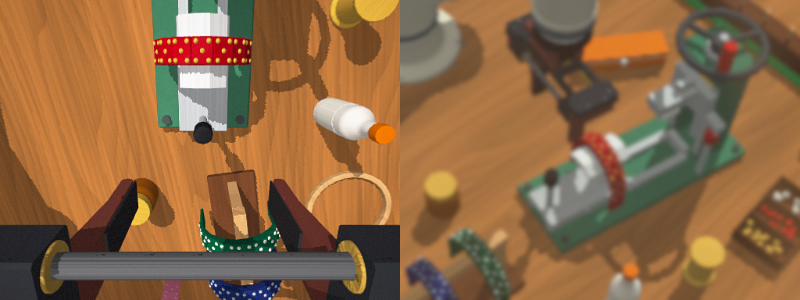

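The band sits about −3.5 mm along and +1.5 mm across from the saddle's middle, square and let go. Next I'll slide the bed home by the knob, with the yaw turned slightly so the camera stays clear of the arm.

```bash
python3 - <<'E'
from h import *
q=quat(PSI-np.pi/2+np.deg2rad(25));p=PO-.2190*U
move_to([*p,.20],q);move_l([*p,.121],speed=.15);close();s=state();print("gap",s["finger_gap"],s["ft_force"].round(2))
f0=s["ft_force"]
for d,v in((.06,.06),(.015,.06),(.006,.04),(.003,.02),(.001,.02),(-.001,.02),(-.003,.02)):
    move_l([*(PO-(.1+d)*U),.121],speed=v);s=state();f=(s["ft_force"]-f0)[:2]
    print(d,"fu,fw",(f@U).round(2),(f@W).round(2),"act",((s["ee_pos"][:2]-PO)@U+.1).round(4))
    if f@U<-10:print("stop felt");break
hold(.2);gripper_open();e=state()["ee_pos"];move_l([e[0],e[1],.20],speed=.15);b=PO-.14*U;move_l([*b,.36],speed=.3)
im=get_image("wrist");np.save("wrist5.npy",im,allow_pickle=True);sc=get_image("scene");np.save("scene5.npy",sc,allow_pickle=True);t=get_image("top");np.save("top5.npy",t,allow_pickle=True)
print(state()["time"])
for n,im in(("w",im),("s",sc),("t",t)):
    C=cloud(im);X,Y,Z=np.moveaxis(C,2,0);H,S,V=cv2.split(cv2.cvtColor(im["frame"],cv2.COLOR_BGR2HSV))
    k=(V<70)&(Z>.125)&(Z<.15)&(abs(X-.505)<.04)&(abs(Y-.06)<.04);v,u=np.nonzero(k)
    if len(u):K=plane(im,[[(u.min()+u.max())/2,(v.min()+v.max())/2]],.14)[0,:2]-PO;print(n,"knob",K@U,K@W)
    m=(Z>.12)&(Z<.16)&((H<12)|(H>170))&(S>120)&(Y>.1)&(Y<.20)&(abs(X-.52)<.06);P=C[m][:,:2]-PO
    if len(P):print(n,"band",np.percentile(P@U,[1,50,99]),np.percentile(P@W,[1,99]))
    r=((H<8)|(H>172))&(S>150)&(Z>.322)&(Z<.345)&(X<.7)&(Y>.1);print(n,"crank",C[r].mean(0) if r.any() else 0,r.sum())
E
```

```text
gap 0.02346593795757719 [-0.41 -0.85 -0.08]
0.06 fu,fw 2.55 2.77 act -0.0596
0.015 fu,fw 2.05 5.37 act -0.0145
0.006 fu,fw 2.33 4.43 act -0.0055
0.003 fu,fw 1.16 6.0 act -0.003
0.001 fu,fw 1.2 5.71 act -0.0011
-0.001 fu,fw -0.12 5.68 act 0.0008
-0.003 fu,fw -6.89 6.35 act 0.0009
31.4333
w knob -0.09853836771275609 0.0015812214573385872
w band [-0.01870159 -0.00436276  0.01059852] [-0.04564908  0.04910305]
w crank 0 0
s knob -0.10560331421137367 -0.005269711813689741
s band [-0.02071427 -0.00997426  0.00813741] [-0.04767991  0.04471942]
s crank [0.57835138 0.20266007 0.32818554] 35
t knob -0.09355152253655612 -0.005266913284657428
t band [-0.01537814 -0.00561543  0.01012045] [-0.04571023  0.05020859]
t crank [0.57602389 0.2037141  0.3308123 ] 38
```

The bed is home: the stop was felt at +0.9 mm and the band is still centred. Now the crank, at (0.577, 0.203).

```bash
python3 - <<'E'
from h import *
h=np.array([.577,.2032]);z=.299
d=h-HUB;a0=np.arctan2(d[1],d[0]);r=.060;print(np.rad2deg(a0),np.hypot(*d))
pos=lambda a:HUB+r*np.array([np.cos(a),np.sin(a)])
q=quat(np.deg2rad(25));p=pos(a0)
e=state()["ee_pos"];move_l([e[0],e[1],.42],speed=.3);move_to([*p,.41],q);move_l([*p,z],speed=.15);close()
s=state();print("gap",s["finger_gap"],s["ft_force"].round(2),s["time"]);f0=s["ft_force"]
w=0.;end=np.deg2rad(825);st=np.deg2rad(15);n=0
while w<end:
    w+=st if w<np.deg2rad(780) else np.deg2rad(3)
    a=a0-w;move_l([*pos(a),z],speed=.075 if w<np.deg2rad(780) else .04);s=state()
    tan=np.array([np.sin(a),-np.cos(a)]);rad=np.array([np.cos(a),np.sin(a)]);f=s["ft_force"][:2]-f0[:2];n+=1
    if n%6==0 or w>np.deg2rad(780):print(round(np.rad2deg(w)),"tan %.1f rad %.1f z %.1f t %.1f"%(f@tan,f@rad,s["ft_force"][2],s["time"]))
    if abs(f@tan)>20 or abs(f@rad)>40:print("stop at",np.rad2deg(w));break
e=state()["ee_pos"];v=e[:2]-HUB;print("act angle",np.rad2deg(a0-np.arctan2(v[1],v[0]))%360,np.hypot(*v),state()["time"])
E
```

```text
-50.37670542805077 0.06036969438385455
gap 0.021543462025918014 [ 0.13 -0.8  -0.24] 34.5083
90 tan 1.2 rad -2.2 z -2.1 t 36.7
180 tan 2.0 rad -0.4 z -1.4 t 38.8
270 tan 0.8 rad 5.5 z -0.9 t 41.0
stop at 329.99999999999994
act angle 323.37672406444676 0.06252241544363857 42.3917
```

```bash
python3 - <<'E'
from h import *
s=state();print(s["ft_force"].round(1),s["ee_pos"],s["finger_gap"],s["joint_pos"].round(2),s["time"],s["moment"].round(2))
sc=get_image("scene");np.save("scene6.npy",sc,allow_pickle=True);t=get_image("top")
f=sc["frame"];c=project(sc,[[*PO,.2]])[0].astype(int);cr=f[max(c[1]-85,0):c[1]+65,c[0]-70:c[0]+130]
o=np.load("scene5.npy",allow_pickle=True).item()["frame"][max(c[1]-85,0):c[1]+65,c[0]-70:c[0]+130]
cv2.imwrite("pics/s6.png",np.hstack([cv2.resize(o,(400,300)),cv2.resize(cr,(400,300))]))
C0=cloud(np.load("scene5.npy",allow_pickle=True).item());C1=cloud(sc)
for C in(C0,C1):
    P=(C[...,:2]-PO);u=P@U;w=P@W;m=(u>-.03)&(u<.0)&(abs(w)<.015)&(C[...,2]>.15);print(m.sum(),np.percentile(C[m][:,2],[5,50,95]) if m.any() else 0)
E
```

```text
[27.3 21.7 -4. ] [0.59922976 0.23483567 0.29907901] 0.021508331272938434 [ 0.32  0.22  0.96  0.01  1.94 -0.12] 42.3917 [ 3.22 -4.41 -0.22]
93 [0.17504986 0.19667109 0.19973163]
219 [0.17402608 0.59641623 0.61322868]
```

View pics/s6.png

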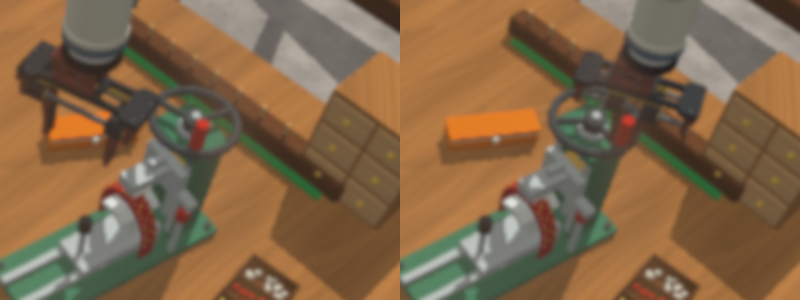

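The arm has dropped about 18 mm. Its top is now near 0.178 m, which with the given 202 mm raised underside fits only the stop, so the wheel had started partly wound. The 30 N opposing push is the hard stop. I'll check this numerically, let go and withdraw.

```bash
python3 - <<'E'
from h import *
def arm(sc,n):
    C=cloud(sc);P=C[...,:2]-PO;u=P@U;w=P@W;Z=C[...,2];S=cv2.cvtColor(sc["frame"],cv2.COLOR_BGR2HSV)[...,1]
    g=(Z>.15)&(Z<.23)&(S<60);m=g&(u>-.025)&(u<.01)&(abs(w)<.012)
    e=g&(u>-.037)&(u<-.022)&(abs(w)<.018)
    print(n,"arm top",np.median(Z[m]) if m.any() else 0,m.sum(),"front z",np.percentile(Z[e],[2,98]) if e.any() else 0,e.sum())
arm(np.load("scene5.npy",allow_pickle=True).item(),"before");arm(np.load("scene6.npy",allow_pickle=True).item(),"now")
gripper_open();e=state()["ee_pos"];move_l([e[0],e[1],.42],speed=.2);move_l([.45,.0,.42],speed=.3)
sc=get_image("scene");np.save("scene7.npy",sc,allow_pickle=True);arm(sc,"final")
w=get_image("wrist");np.save("wrist7.npy",w,allow_pickle=True);arm(w,"final wrist")
C=cloud(sc);X,Y,Z=np.moveaxis(C,2,0);H,S,V=cv2.split(cv2.cvtColor(sc["frame"],cv2.COLOR_BGR2HSV))
r=((H<8)|(H>172))&(S>150)&(Z>.322)&(Z<.345)&(X<.7)&(Y>.1);c=C[r].mean(0);d=c[:2]-HUB;print("crank",c,np.rad2deg(np.arctan2(d[1],d[0])))
m=(Z>.10)&(Z<.16)&((H<12)|(H>170))&(S>120)&(Y>.1)&(Y<.20)&(abs(X-.52)<.08);P=C[m][:,:2]-PO;print("band",np.percentile(P@U,[1,50,99]),np.percentile(P@W,[1,99]),state()["time"])
f=sc["frame"];c=project(sc,[[*PO,.17]])[0].astype(int);cr=f[c[1]-60:c[1]+60,c[0]-70:c[0]+90]
cv2.imwrite("pics/s7.png",cv2.resize(cr,(720,540),interpolation=cv2.INTER_CUBIC))
E
```

```text
before arm top 0.19751836937998113 64 front z [0.18129602 0.20057335] 47
now arm top 0.17961980753034323 61 front z [0.16058022 0.18322323] 50
final arm top 0.1800160427548828 60 front z [0.15956817 0.18235742] 49
final wrist arm top 0.18072312666618584 804 front z [0.16061554 0.18223729] 355
crank [0.59838924 0.23658451 0.32865174] -12.352524911305267
band [-0.02072076 -0.00760026  0.04521695] [-0.0649295   0.05501764] 45.5083
```

View pics/s7.png

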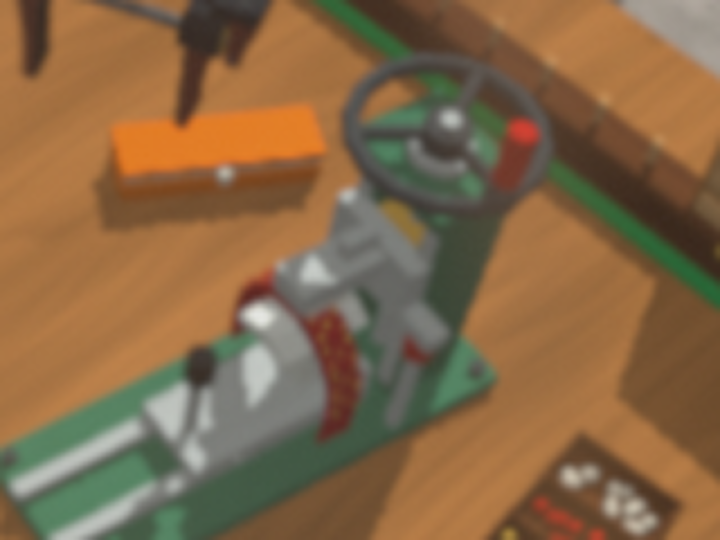

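The final view shows the arm's lug (430,325) sitting on the red collar (415,350). The arm's underside is at about 0.159 m against 0.157 m expected, the pad is over the crown, and the robot is clear.

```bash
python3 -c "
from bench import *
print(state()['ft_force']);print(job_done())"
```

```text
[0.4112126  0.56358369 0.47901867]
the job is handed in; nothing more can be done
None
```

The job is handed in at about 46 s: the red headband is on the saddle, the bed is home against its stop and the arm is wound down onto its collar with the pad over the crown. The pad's force on the band could not be measured, and no verdict came back.

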